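# Put the lathe's change gears back on their stands

### The job

The lathe's change-gear parts were left in two piles on the bench. Take the piles apart and put each part over the post of its own stand, the one whose base plate has the part's outline and size: the three gears and the plain collar on the round plates as wide as they are, the square nut on the square plate. Each part must end lying flat on its plate with the post through its hole.

Things in the scene. Friction and masses are not known exactly. Their poses are not given: they have to be found in the camera images.
- gear_large: the largest steel toothed gear wheel, 70 mm over the teeth, 25 mm thick, with a plain round 24 mm hole through its middle, about 0.66 kg; origin at the centre of its underside, z up along the hole. It lies on the bench as the bottom of one of the two piles
- gear_medium: the middle-sized steel toothed gear wheel, 58 mm over the teeth, 25 mm thick, with a plain round 24 mm hole through its middle, about 0.43 kg; origin at the centre of its underside, z up along the hole. It lies on the bench as the bottom of the other pile
- gear_small: the smallest steel toothed gear wheel, 46 mm over the teeth, 25 mm thick, with a plain round 24 mm hole through its middle, about 0.24 kg; origin at the centre of its underside, z up along the hole. It lies on one of the two bottom gears (which one varies), and the collar lies on it
- nut: dark steel square nut, 38 mm by 38 mm (54 mm over the corners), 25 mm thick, with a 24 mm hole through its middle, about 0.21 kg; it lies on the other bottom gear. Origin at the centre of its underside, z up along the hole; its x and y axes are square to its flat sides
- collar: smooth plain steel ring (spacing collar), 34 mm outside diameter, 24 mm hole, 30 mm tall, about 0.11 kg; at the start on top of the smallest gear. Origin at the centre of its underside, z up along the hole
- stand_large: fixed storage stand: flat white-painted round plate 70 mm in diameter and 10 mm thick with an upright steel post in its middle, 8 mm thick, tip 45 mm above the bench; the place of the largest gear, whose outline it matches; origin at the centre of its underside on the bench, z up
- stand_medium: fixed storage stand: flat white-painted round plate 58 mm in diameter and 10 mm thick with an upright steel post in its middle, 8 mm thick, tip 45 mm above the bench; the place of the middle-sized gear, whose outline it matches; origin at the centre of its underside on the bench, z up
- stand_small: fixed storage stand: flat white-painted round plate 46 mm in diameter and 10 mm thick with an upright steel post in its middle, 8 mm thick, tip 45 mm above the bench; the place of the smallest gear, whose outline it matches; origin at the centre of its underside on the bench, z up
- stand_nut: fixed storage stand like the others, but with a square plate, 38 mm by 38 mm and 10 mm thick, with an upright steel post in its middle, 8 mm thick, tip 45 mm above the bench; the place of the square nut (the nut may be turned any way on it); origin at the centre of its underside on the bench, z up
- stand_collar: fixed storage stand: flat white-painted round plate 34 mm in diameter and 10 mm thick with an upright steel post in its middle, 8 mm thick, tip 45 mm above the bench; the place of the plain collar, whose outline it matches; origin at the centre of its underside on the bench, z up
Mind the look-alikes: they are no part of the job. What is shaped like the stand_nut but orange is not meant.

How it is judged:
By the outcome, as a careful person would: the job done as asked, in the order asked, and still so for the second after the job is handed in, with the robot touching nothing.
It also fails if it takes over 120 s, if anything falls off the work surface, if the arm or the gripper's body presses on something with over 40 N, if the wrist force passes 120 N, or if a joint passes its speed limit or range.

### The arm

A 6-joint arm with a two-finger parallel gripper is mounted at the origin on the work surface. World frame = base frame: x ahead of the robot, y to its left, z up, the work surface at z = 0. Lengths are in mm, angles in degrees, forces in N, time in s.
With the tool pointing down it reaches from about 300 to 850 mm from the base axis. Payload 4.2 kg.
Tool frame: the origin (TCP) lies midway between the tips of the shut fingers; the grasp point (between the pads) lies 19 mm behind it; z points along the fingers, y is the line along which they close (so a half turn about z gives the same grasp; the last joint's range is limited). The gripper opens to 91 mm and grips with 3 to 60 N. Pads are 32 mm wide; open, the fingers measure 118 mm over their backs; the gripper's body (76 mm by 178 mm) begins 60 mm behind the grasp point.
Start: joints at [-70.245, 18.312, 89.639, -0, 72.044, -1.146], TCP at [205.143, -537.178, 213.976] pointing down, gripper open.
Joint ranges: [-177.97, 177.97], [-48.28, 115.42], [12.27, 149.76], [-77.06, 257.06], [2.81, 150.46], [-146.56, 146.56]. Speed limits (degrees/s): [147.25, 147.25, 180, 180, 180, 180].

### API

Orientations are given as [roll, pitch, yaw] about the fixed x, y, z axes, in that order (R = Rz(yaw) Ry(pitch) Rx(roll)).
In Python, from workcell import env gives the robot as it stands.
- The arm moves only by the shell command python3 -m jog 'ROWS' [FORCE]. ROWS is a JSON object of lists of equal length, an entry for each row: "jaw": the finger opening in mm, from 0 to 91.2; "slide": the shift along the tool's x, y, z in units of 30 mm (1.0 is 30 mm), a list of three; "spin": the turn about the tool's z in units of 8 degrees (1.0 is 8 degrees). In form: {"jaw": [jaw, ...], "slide": [[dx, dy, dz], ...], "spin": [spin, ...]}. A call has 1 to 10 rows; each row shifts and turns the commanded pose from where the row before left it, along the tool's axes as they then stand; what a row does not reach is not made up. A row lasts 1/10 s, in which the tool goes at most 50 mm and 8.59 degrees, less where a joint would pass 70% of its speed; a pose out of reach is approached as far as the arm can. A call is refused whole if a number of a shift passes 1 or a number of a turn 1, either way. A call with a gripper value outside its range is refused whole. The fingers move at their own pace and stop on an object; FORCE is the grip in N (left out, the last holds). Time passes only in rows, so rows that do not move let the fingers close. It gives the time, the measured TCP pose, the force, the opening and the grip force at its end, in the units of the state.
- env.state(): the state, without advancing time (a new reading comes with each control period).
- env.grab_frame(name): name is "scene" or "side" or "wrist"; returns the picture (400x640x3 uint8, red, green, blue); there is no depth.
- env.camera_model(name): a dict with "fx", "fy", "cx", "cy" (pixels), "D" ([k1, k2, p1, p2, k3] as OpenCV has them; the pictures are not rectified), "camera_from_world" (4x4, takes a point from world to camera coordinates). Camera axes: x right, y up, looking along -z (the intrinsics and any distortion apply to the point x, -y, -z); pixel columns grow to the right and rows downward; lengths in mm; the calibration is good to about 2 mm. A picture is of the moment at which its call begins: read the wrist's pose just before it. camera_model takes no time and is no camera call; for the wrist camera it gives the pose at the moment of the call.
- env.job_done(): hands the job in; it is judged then, once.
The state is a dict: "time_s": time; "qpos": joint angles; "qvel": joint speeds; "effort": joint torques, N m; "ee_pos": TCP position; "ee_rot": TCP orientation; "force": force on the tool from outside, world axes, zero at the start; "torque": the same for the moment, N m; "gripper_width": finger opening in mm; "gripper_force": force on a finger pad.
Only numpy, scipy, OpenCV 4.12 (cv2) and the standard library are available. Lean on these libraries where they do the work, as an engineer would, in place of code of your own. Each camera call takes 0.05 s, during which the arm holds its last target. There are 200 camera calls.

## Working session

There is one attempt and no reset: what is moved stays moved. The work goes in short steps, Python scripts to look and compute and a shell command to move; the robot and the scene stay as the last step left them, time stands still between calls to the robot, and variables do not carry over. Pictures are saved under pics/ and viewed, at most 14 in all, crops included, and the job is handed in when it is done.

```bash
ls; mkdir -p pics; cat > h.py <<'E'
import numpy as np, cv2
from workcell import env
def grab(n,f):
    m=env.camera_model(n); im=env.grab_frame(n); cv2.imwrite('pics/'+f,cv2.cvtColor(im,cv2.COLOR_RGB2BGR)); np.savez('pics/'+f+'.npz',M=m['camera_from_world'],K=[m['fx'],m['fy'],m['cx'],m['cy']],D=m['D']); return im
def load(f):
    d=np.load('pics/'+f+'.npz'); fx,fy,cx,cy=d['K']; return d['M'],np.array([[fx,0,cx],[0,fy,cy],[0,0,1]]),d['D']
def px2w(f,uv,z):
    M,K,D=load(f); p=cv2.undistortPoints(np.array(uv,float).reshape(-1,1,2),K,D).reshape(-1,2)
    R=M[:3,:3];c=-R.T@M[:3,3]; o=[]
    for a in p:
        d=R.T@np.array([a[0],-a[1],-1]); o.append(c+d*(z-c[2])/d[2])
    return np.array(o)
def w2px(f,P):
    M,K,D=load(f); P=np.array(P,float).reshape(-1,3); q=P@M[:3,:3].T+M[:3,3]; q=q*[1,-1,-1]
    return cv2.projectPoints(q,np.zeros(3),np.zeros(3),K,D)[0].reshape(-1,2)
E
python3 - <<'E'
from h import *
for n in ['scene','side','wrist']:
    grab(n,n+'0.png'); M,K,D=load(n+'0.png'); print(n,(-M[:3,:3].T@M[:3,3]).round(),K[0,0],D)
s=env.state();print(s['time_s'],s['ee_pos'],s['ee_rot'],s['force'],s['gripper_width'])
E
```

```text
pics
scene [1298. -217.  814.] 518.1852844771901 [-0.03764605  0.          0.          0.          0.        ]
side [ -79. -545.  552.] 421.120661943665 [0.0219532 0.        0.        0.        0.       ]
wrist [ 284. -507.  385.] 307.46585397388355 [-0.02533145  0.          0.          0.          0.        ]
0.15 [ 205.03362646 -536.81061262  213.33326592] [-1.79924652e+02 -2.72808173e-03  2.09014857e+01] [-0.47515887  0.50934054 -0.24161891] 91.0336981509045
```

View pics/scene0.png

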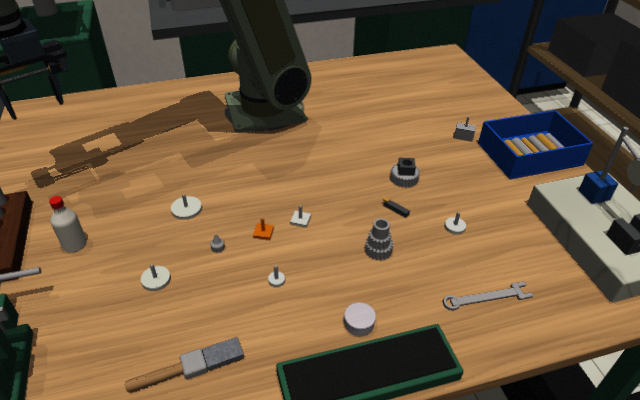

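View pics/side0.png

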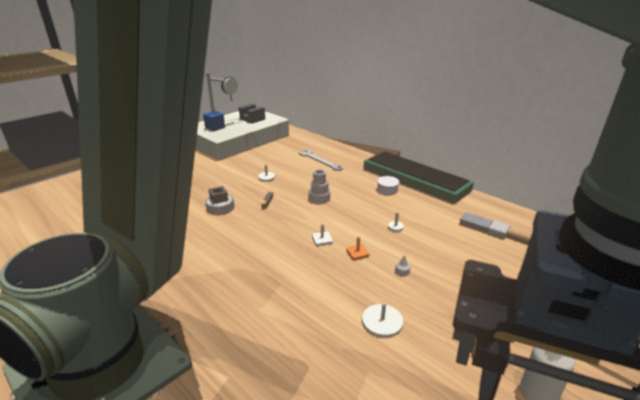

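The scene picture shows the white round plates at (186,207), (155,278), (277,279) and (456,225). There is a white square plate at (300,219) and an orange square look-alike at (263,231). The three-part pile is at (379,240) and the nut pile at (405,172). The side picture agrees. Next I measure the plates by colour and enlarge the middle of the picture.

```bash
python3 - <<'E'
from h import *
from scipy.spatial import ConvexHull
im=cv2.imread('pics/scene0.png'); hsv=cv2.cvtColor(im,cv2.COLOR_BGR2HSV)
m=((hsv[...,1]<60)&(hsv[...,2]>150)).astype(np.uint8); m[:110]=0
n,l,s,c=cv2.connectedComponentsWithStats(m)
for i in range(1,n):
    if 60<s[i,4]<1500:
        ys,xs=np.where(l==i); w=px2w('scene0.png',np.c_[xs,ys],10)[:,:2]
        h=w[ConvexHull(w).vertices].astype(np.float32); (x,y),r=cv2.minEnclosingCircle(h); R=cv2.minAreaRect(h)
        print(c[i].round(),s[i,4],'circ',round(x),round(y),round(2*r,1),'rect',np.round(R[0],1),np.round(R[1],1),round(R[2],1))
print('piles base',px2w('scene0.png',[(379,248),(405,178),(456,225),(465,135)],5).round())
a=cv2.resize(im[130:300,360:500],None,fx=4,fy=4,interpolation=cv2.INTER_CUBIC)[:600]
cv2.imwrite('pics/c1.png',a)
b=cv2.resize(im[180:300,130:330],None,fx=4,fy=4,interpolation=cv2.INTER_CUBIC)
cv2.imwrite('pics/c2.png',b)
E
```

```text
[603. 123.] 414 circ 340 891 150.4 rect [339.7 906.2] [ 46.8 150.3] 89.9
[633. 145.] 130 circ 450 911 96.3 rect [452.2 916.4] [24.5 95.9] 73.2
[624. 203.] 708 circ 635 728 142.4 rect [638.  730.2] [ 70.4 129.7] 33.7
[186. 207.] 436 circ 379 -262 68.9 rect [ 378.8 -261.7] [66. 68.] 86.0
[300. 218.] 175 circ 485 -18 49.8 rect [484.8 -17.4] [38.  37.7] 58.9
[ 61. 218.] 206 circ 342 -540 55.8 rect [ 346.6 -538.5] [49.6 42.1] 74.8
[455. 224.] 194 circ 596 309 45.0 rect [595.8 308.9] [44.3 42.1] 10.5
[155. 277.] 435 circ 573 -341 56.6 rect [ 573.1 -340.6] [55.8 54.1] 74.9
[276. 278.] 136 circ 640 -107 33.3 rect [ 639.2 -107.1] [30.7 31.6] 38.1
[484. 295.] 346 circ 789 263 146.1 rect [786.2 262.7] [145.8  28.5] 89.1
[360. 315.] 623 circ 768 24 58.3 rect [767.5  24.7] [56.  56.6] 71.9
[193. 361.] 232 circ 781 -287 44.1 rect [ 782.2 -286.6] [35.  31.4] 6.9
[599. 366.] 650 circ 990 405 102.6 rect [972.4 396.5] [ 40.1 102.6] 26.1
piles base [[615. 121.   5.]
 [413. 267.   5.]
 [595. 312.   5.]
 [285. 499.   5.]]
```

View pics/c1.png

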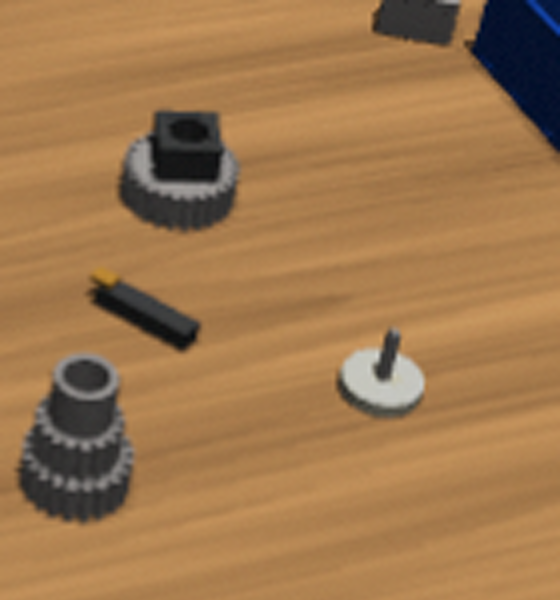

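View pics/c2.png

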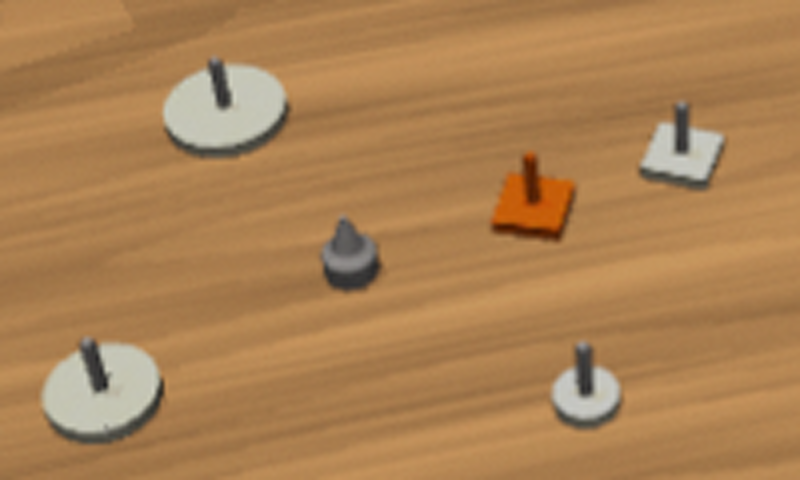

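The crops show the nut on the wider gear at (405,172), and the collar on the small gear on the other bottom gear at (379,240). There are two square plates, white at (300,219) and orange at (263,231). White fits the description (white-painted) and orange is the excluded look-alike, so the nut stand is the white one, 38 x 38 at (485,-18). The round plates measure 69, 57, 45 and 33 mm, which fits the large, medium, small and collar stands. The pale disc at (360,315) has no post.

```bash
python3 - <<'E'
from h import *
c=lambda p:np.array(p)/4+[360,130]
f='scene0.png'
print('collar',px2w(f,c([(86,377)]),80), 'sizes',px2w(f,c([(53,377),(119,377)]),80))
n=px2w(f,c([(157,112),(219,114),(221,150),(153,148),(188,131)]),50);print('nut',n)
e=np.diff(n[[0,1,2,3,0]],axis=0);print(np.degrees(np.arctan2(e[:,1],e[:,0])),np.hypot(e[:,0],e[:,1]))
print('B gear width',px2w(f,c([(122,175),(238,180)]),20),'A',px2w(f,c([(20,465),(133,462)]),22))
# side check
for P in ([379,-262,10],[596,309,10],[485,-18,10]): print(w2px('side0.png',P))
print(w2px('side0.png',px2w(f,c([(86,377)]),80)),w2px('side0.png',n[4]))
E
```

```text
collar [[618.4959884  118.12338744  80.        ]] sizes [[614.08728327 102.05493177  80.        ]
 [622.90863235 134.200975    80.        ]]
nut [[387.61112397 256.69895965  50.        ]
 [399.34330702 292.38050064  50.        ]
 [432.18010174 279.10139242  50.        ]
 [419.77505733 240.70459422  50.        ]
 [409.98113514 267.43654868  50.        ]]
[  71.79900116  -22.01827072 -107.90434615  153.55992477] [37.56083713 35.42018919 40.3509509  35.92127969]
B gear width [[404.97791412 230.20202487  20.        ]
 [428.00897915 296.56533973  20.        ]] A [[616.78992121  87.83264773  22.        ]
 [630.43918477 145.45572548  22.        ]]
[[383.73021514 319.356968  ]]
[[266.7301567  175.34282015]]
[[323.242897   237.32199356]]
[[320.59225321 171.35548203]] [[218.73946393 190.37597812]]
```

```bash
python3 -c "
from h import *
M,K,D=load('wrist0.png');print('axis',-M[2,:3],'img x',M[0,:3])"
python3 -m jog '{"jaw":[91,91,91,91,91,91,91,91,91,91],"slide":[[0,0,0],[0,0,0],[0,0,0],[0.6,-1,0],[0.6,-1,0],[0.6,-1,0],[0.6,-1,0],[0.6,-1,0],[0.6,-1,0],[0.6,-1,0]],"spin":[0.9,0.9,0.81,0,0,0,0,0,0,0]}'
python3 -m jog '{"jaw":[91,91,91,91,91,91,91,91,91,91],"slide":[[0.6,-1,0],[0.6,-1,0],[0.6,-1,0],[0.6,-1,0],[0.6,-1,0],[0.6,-1,0],[0.6,-1,0],[0.6,-1,0],[0.6,-1,0],[0.6,-1,0]],"spin":[0,0,0,0,0,0,0,0,0,0]}'
```

```text
axis [-0.27733788 -0.10310506 -0.95522408] img x [ 0.35653507 -0.93427812 -0.00267149]
time_s: 1.15
ee_pos: [331.5, -325.7, 213.8]
ee_rot: [-180.0, 0.0, 0.0]
force: [0.6, 0.6, -0.6]
gripper_width: 91.2
gripper_force: 0.0
time_s: 2.15
ee_pos: [511.3, -25.7, 213.7]
ee_rot: [180.0, 0.0, 0.0]
force: [0.7, -0.2, -0.3]
gripper_width: 90.7
gripper_force: 0.0
```

```bash
python3 -m jog '{"jaw":[91,91,91,91,91],"slide":[[0.7,-0.96,0],[0.7,-0.96,0],[0.7,-0.96,0],[0.7,-0.96,0],[0.76,-0.96,0]],"spin":[0,0,0,0,0]}'
python3 -c "
from h import *
grab('wrist','w1.png')"
```

```text
time_s: 2.65
ee_pos: [618.1, 118.2, 213.6]
ee_rot: [180.0, 0.0, 0.0]
force: [0.4, 0.4, -0.2]
gripper_width: 91.1
gripper_force: 0.0
```

View pics/w1.png

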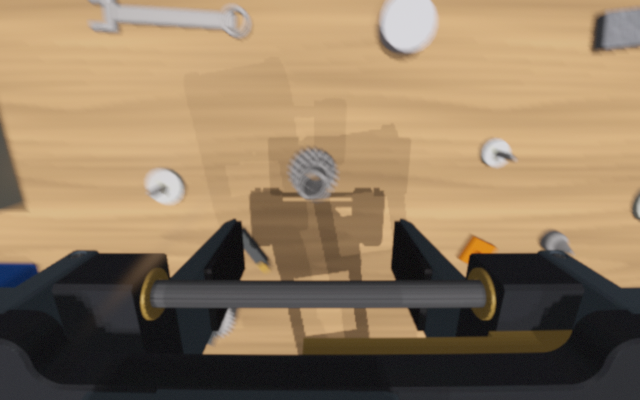

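The wrist view shows the pile under the tool: collar mouth at about (314,183), small stand at (165,187), collar stand at (496,153).

```bash
python3 - <<'E'
from h import *
f='w1.png'; im=cv2.imread('pics/'+f)
print('collar top',px2w(f,[(314,183)],80),'proj',w2px(f,[618.5,118.1,80]))
print('small',px2w(f,[(165,187)],10),'collar st',px2w(f,[(496,153)],10), w2px(f,[[596,309,10],[640,-107,10]]))
cv2.imwrite('pics/c3.png',cv2.resize(im[140:210,280:350],None,fx=8,fy=8,interpolation=cv2.INTER_CUBIC))
E
```

```text
collar top [[621.38036868 122.19933308  80.        ]] proj [[317.9945167  185.71119536]]
small [[597.52777437 313.0287199   10.        ]] collar st [[ 641.36084792 -101.7102027    10.        ]] [[168.29192835 188.15325039]
 [500.01961355 154.11541385]]
```

View pics/c3.png

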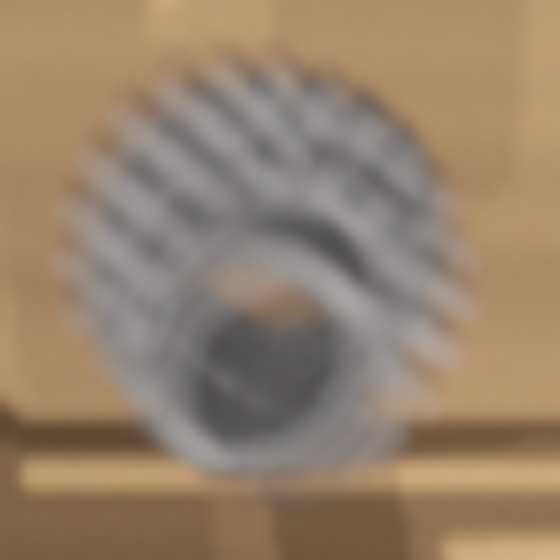

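Wrist and scene fixes differ by a steady (2,4) mm on the collar and both stands, so I use the midpoints. The collar is at (620,120) and its stand at (640.5,-104.5).

```bash
python3 -m jog '{"jaw":[91,70,60,60,60,60,60,60],"slide":[[0.07,-0.07,0.8],[0,0,0.8],[0,0,0.8],[0,0,0.8],[0,0,0.8],[0,0,0.8],[0,0,0.5],[0,0,0]],"spin":[0,0,0,0,0,0,0,0]}' 25
python3 -m jog '{"jaw":[30,25,25,25,25,25],"slide":[[0,0,0],[0,0,0],[0,0,0],[0,0,0],[0,0,0],[0,0,0]],"spin":[0,0,0,0,0,0]}'
```

```text
time_s: 3.5
ee_pos: [617.6, 118.6, 52.2]
ee_rot: [179.9, 0.3, 0.0]
force: [-0.4, 0.6, -0.3]
gripper_width: 60.1
gripper_force: 0.0
time_s: 4.1
ee_pos: [620.4, 119.3, 55.9]
ee_rot: [-180.0, -0.1, 0.0]
force: [-0.5, -0.2, 5.5]
gripper_width: 32.5
gripper_force: 25.0
```

```bash
python3 -m jog '{"jaw":[25,25,25,25,25,25,25,25,25,25],"slide":[[0,0,-0.6],[0,0,-0.8],[0.08,0.9,0],[0.08,0.9,0],[0.08,0.9,0],[0.08,0.9,0],[0.08,0.9,0],[0.08,0.9,0],[0.08,0.9,0],[0.08,0.9,0]],"spin":[0,0,0,0,0,0,0,0,0,0]}'
python3 -m jog '{"jaw":[25,25],"slide":[[0.04,0.27,0],[0,0,0]],"spin":[0,0]}'
python3 -c "
from h import *
grab('wrist','w2.png')
print('st',w2px('w2.png',[640.5,-104.5,45]))"
```

```text
time_s: 5.1
ee_pos: [638.6, -98.1, 96.3]
ee_rot: [180.0, 0.1, 0.0]
force: [0.6, 0.4, -0.9]
gripper_width: 32.8
gripper_force: 25.0
time_s: 5.3
ee_pos: [640.1, -105.8, 96.5]
ee_rot: [-180.0, 0.0, -0.1]
force: [-0.5, 0.4, -0.7]
gripper_width: 32.7
gripper_force: 25.0
st [[316.16535772 213.84027465]]
```

View pics/w2.png

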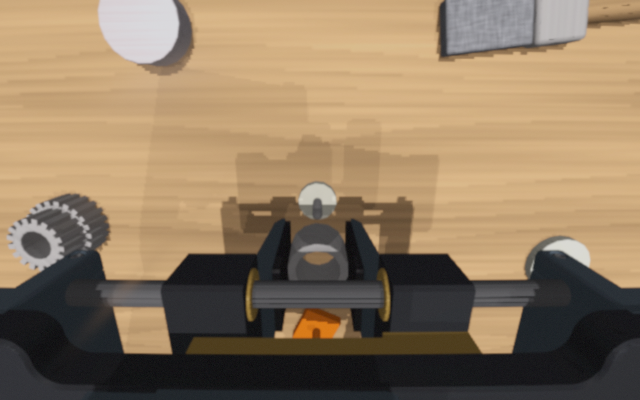

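The collar is held at (318,255), and its stand's plate is at (317,200) with the post tip at (317,212), in line with it. I check x, then lower.

```bash
python3 -c "
from h import *
f='w2.png'
print(px2w(f,[(317,199)],10),px2w(f,[(317,212)],45), 'collar top', px2w(f,[(318,255),(288,255),(349,255)],122),env.state()['ee_pos'])"
python3 -m jog '{"jaw":[25,25,25,25,25,25],"slide":[[0,0,0.5],[0,0,0.5],[0,0,0.4],[0,0,0.3],[0,0,0.15],[0,0,0]],"spin":[0,0,0,0,0,0]}'
```

```text
[[ 641.28592564 -105.03841212   10.        ]] [[ 642.01443046 -105.14900104   45.        ]] collar top [[ 646.22020516 -105.92727005  122.        ]
 [ 646.22901871  -90.04799103  122.        ]
 [ 646.19336996 -122.3318089   122.        ]] [ 639.96122908 -104.74235164   96.51247671]
time_s: 5.95
ee_pos: [640.0, -104.6, 40.8]
ee_rot: [-180.0, 0.1, 0.0]
force: [1.1, 0.6, -1.0]
gripper_width: 32.7
gripper_force: 25.0
```

```bash
python3 -m jog '{"jaw":[25,25,25,25,25,25],"slide":[[0,0,0.3],[0,0,0.25],[0,0,0.15],[0,0,0.1],[0,0,0.03],[0,0,0]],"spin":[0,0,0,0,0,0]}'
```

```text
time_s: 6.55
ee_pos: [640.4, -105.1, 16.5]
ee_rot: [180.0, -0.0, 0.0]
force: [0.5, 0.3, -1.1]
gripper_width: 32.6
gripper_force: 25.0
```

```bash
python3 -m jog '{"jaw":[25,50,60,60,70,91,91,91,91,91],"slide":[[0,0,0.04],[0,0,0],[0,0,0],[0,0,0],[0,0,-1],[0,0,-1],[0,0,-1],[0,0,-1],[0,-1,0],[0,-1,0]],"spin":[0,0,0,0,0,0,0,0,0,0]}'
python3 -m jog '{"jaw":[91,91,91,91,91,91,91],"slide":[[-0.16,-1,0],[-0.16,-1,0],[-0.16,-1,0],[-0.16,-1,0],[-0.16,-1,0],[0,-0.5,0],[0,0,0]],"spin":[0,0,0,0,0,0,0]}'
python3 -c "
from h import *
grab('wrist','w3.png'); a=grab('scene','s3.png')
im=cv2.imread('pics/w3.png'); b=cv2.imread('pics/s3.png')
c=np.hstack([cv2.resize(im[120:270,220:420],None,fx=2.5,fy=2.5,interpolation=cv2.INTER_CUBIC),cv2.resize(b[220:295,240:300],None,fx=5,fy=5,interpolation=cv2.INTER_CUBIC)])
print(c.shape);cv2.imwrite('pics/c4.png',c)"
```

```text
time_s: 7.55
ee_pos: [641.0, -45.1, 136.9]
ee_rot: [180.0, -0.2, -0.1]
force: [-0.1, 0.9, -1.1]
gripper_width: 90.7
gripper_force: 0.0
time_s: 8.25
ee_pos: [616.3, 121.5, 135.3]
ee_rot: [180.0, -0.0, 0.2]
force: [-0.6, -0.3, 0.3]
gripper_width: 91.2
gripper_force: 0.0
(375, 800, 3)
```

View pics/c4.png

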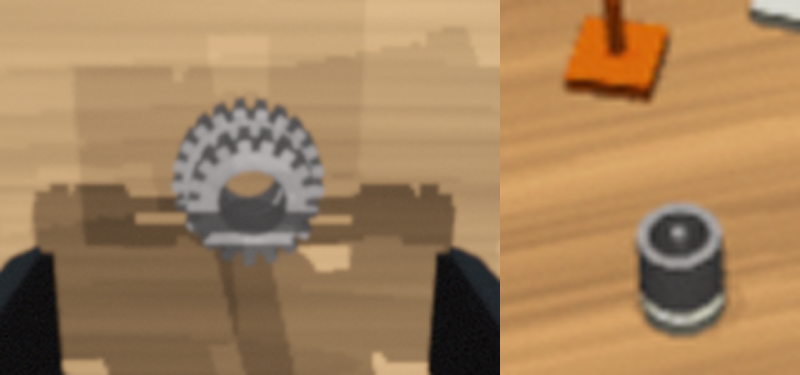

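The collar sits on its stand with the post showing in its mouth. In the wrist crop, the small gear's hole is at (252,200), which is (321,200) in the full picture.

```bash
python3 -c "
from h import *
print(px2w('w3.png',[(320.8,200)],50),w2px('w3.png',[[620,120,50]]),env.state()['ee_pos'])"
```

```text
[[617.07671678 118.93683401  50.        ]] [[319.60547668 196.8204362 ]] [616.45994075 119.23431571 135.25163158]
```

```bash
python3 -m jog '{"jaw":[80,70,70,70,70,70,70,40,40,40],"slide":[[0.04,0,0.9],[0,0,0.9],[0,0,0.9],[0,0,0.6],[0,0,0.2],[0,0,0],[0,0,0],[0,0,0],[0,0,0],[0,0,0]],"spin":[0,0,0,0,0,0,0,0,0,0]}' 40
python3 -m jog '{"jaw":[38,38],"slide":[[0,0,0],[0,0,0]],"spin":[0,0]}'
```

```text
time_s: 9.35
ee_pos: [617.8, 120.1, 31.1]
ee_rot: [-180.0, -0.1, 0.0]
force: [-0.8, 0.3, -0.4]
gripper_width: 49.1
gripper_force: 0.0
time_s: 9.55
ee_pos: [617.7, 119.9, 30.9]
ee_rot: [180.0, -0.0, 0.0]
force: [-0.9, -1.1, 3.7]
gripper_width: 45.0
gripper_force: 40.0
```

```bash
python3 -m jog '{"jaw":[38,38,38,38,38,38,38,38,38,38],"slide":[[0,0,-0.5],[0,0,-0.9],[0,0,-0.6],[-0.1,-0.9,0],[-0.1,-0.9,0],[-0.1,-0.9,0],[-0.1,-0.9,0],[-0.1,-0.9,0],[-0.1,-0.9,0],[-0.1,-0.9,0]],"spin":[0,0,0,0,0,0,0,0,0,0]}'
python3 -m jog '{"jaw":[38,38],"slide":[[0,0,0],[0,0,0]],"spin":[0,0]}'
python3 -c "
from h import *
grab('wrist','w4.png')
print(env.state()['ee_pos'])
print('st',w2px('w4.png',[[597,311,45],[597,311,10]]))"
```

```text
time_s: 10.55
ee_pos: [595.5, 310.0, 89.4]
ee_rot: [180.0, 0.1, 0.0]
force: [0.2, -0.7, -2.0]
gripper_width: 45.3
gripper_force: 40.0
time_s: 10.75
ee_pos: [595.6, 309.2, 89.4]
ee_rot: [179.9, 0.1, 0.1]
force: [0.5, -0.7, -2.3]
gripper_width: 45.3
gripper_force: 40.0
[595.8152909  308.4971282   89.55590505]
st [[315.43179173 215.90512744]
 [315.69838539 201.25354072]]
```

View pics/w4.png

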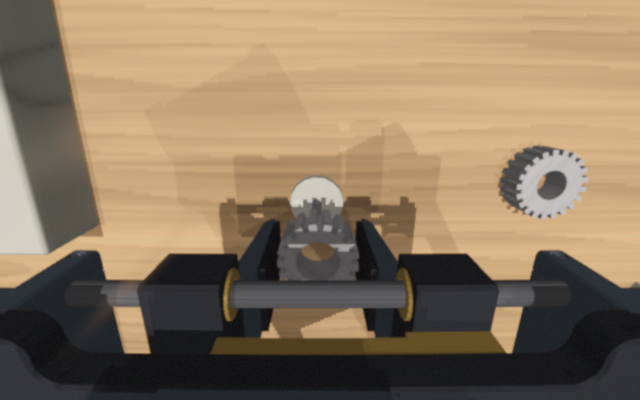

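The small gear is held at (318,250), and the small stand's plate is centred at (317,202), where projected. I lower it.

```bash
python3 -m jog '{"jaw":[38,38,38,38,38,38,38,38],"slide":[[0.02,-0.03,0.5],[0,0,0.5],[0,0,0.4],[0,0,0.4],[0,0,0.3],[0,0,0.2],[0,0,0.12],[0,0,0]],"spin":[0,0,0,0,0,0,0,0]}'
python3 -m jog '{"jaw":[38,70,70,70,91,91,91,91,91,91],"slide":[[0,0,0.03],[0,0,0],[0,0,0],[0,0,0],[0,0,-1],[0,0,-1],[0,0,-1],[0,0,-1],[0.1,1,0],[0.1,1,0]],"spin":[0,0,0,0,0,0,0,0,0,0]}'
python3 -m jog '{"jaw":[91,91,91,91,91,91],"slide":[[0.1,0.88,0],[0.1,0.88,0],[0.1,0.88,0],[0.1,0.88,0],[0.1,0.88,0],[0,0,0]],"spin":[0,0,0,0,0,0]}'
python3 -c "
from h import *
grab('wrist','w5.png'); a=grab('scene','s5.png')
im=cv2.imread('pics/w5.png'); b=cv2.imread('pics/s5.png')
c=np.hstack([cv2.resize(im[120:270,220:420],None,fx=2.5,fy=2.5,interpolation=cv2.INTER_CUBIC),cv2.resize(b[180:255,425:485],None,fx=5,fy=5,interpolation=cv2.INTER_CUBIC)])
cv2.imwrite('pics/c5.png',c);print(env.state()['ee_pos'])"
```

```text
time_s: 11.6
ee_pos: [596.8, 309.8, 17.3]
ee_rot: [180.0, 0.0, 0.0]
force: [0.2, -0.3, -1.5]
gripper_width: 45.2
gripper_force: 40.0
time_s: 12.6
ee_pos: [603.7, 250.2, 138.8]
ee_rot: [-179.9, -0.2, 0.1]
force: [1.1, -0.2, -0.5]
gripper_width: 91.0
gripper_force: 0.0
time_s: 13.2
ee_pos: [618.4, 115.0, 137.4]
ee_rot: [179.9, -0.1, -0.2]
force: [0.3, -0.7, -0.2]
gripper_width: 91.1
gripper_force: 0.0
[618.14830872 117.73277616 137.19811406]
```

View pics/c5.png

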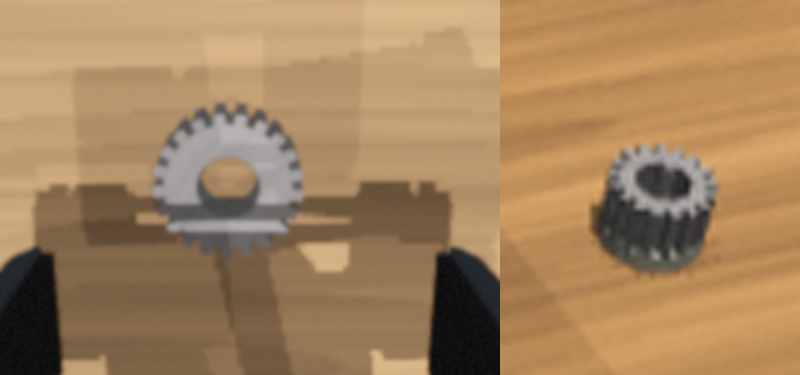

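The small gear sits flat on its plate. The medium gear's hole is at crop (228,186), full picture (311,194).

```bash
python3 -c "
from h import *
print(px2w('w5.png',[(311.2,194)],25),w2px('w5.png',[[618,119,25]]),px2w('w5.png',[(281.2,194),(340.8,194)],25),env.state()['ee_pos'])"
```

```text
[[616.59958298 121.25815327  25.        ]] [[313.53005219 192.60164644]] [[616.69177651 150.21647157  25.        ]
 [616.5095731   92.69447969  25.        ]] [618.14830872 117.73277616 137.19811406]
```

```bash
python3 -m jog '{"jaw":[91,85,85,85,85,85,85,85,60,50],"slide":[[-0.03,-0.1,0.9],[0,0,0.9],[0,0,0.9],[0,0,0.8],[0,0,0.5],[0,0,0.3],[0,0,0.07],[0,0,0],[0,0,0],[0,0,0]],"spin":[0,0,0,0,0,0,0,0,0,0]}' 50
python3 -m jog '{"jaw":[50,50,50],"slide":[[0,0,0],[0,0,0],[0,0,0]],"spin":[0,0,0]}'
```

```text
time_s: 14.3
ee_pos: [617.8, 121.1, 6.8]
ee_rot: [-180.0, -0.1, 0.0]
force: [-0.5, 0.2, 0.6]
gripper_width: 71.9
gripper_force: 0.0
time_s: 14.6
ee_pos: [617.4, 120.7, 6.3]
ee_rot: [180.0, -0.1, 0.0]
force: [-0.2, -0.7, 2.9]
gripper_width: 57.7
gripper_force: 50.0
```

```bash
python3 -m jog '{"jaw":[50,50,50,50,50,50,50,50,50,50],"slide":[[0,0,-0.5],[0,0,-0.9],[0,0,-0.9],[0,0,-0.5],[-0.09,0.8,0],[-0.09,0.96,0],[-0.09,0.96,0],[-0.09,0.96,0],[-0.09,0.96,0],[-0.09,0.96,0]],"spin":[0,0,0,0,0,0,0,0,0,0]}'
python3 -m jog '{"jaw":[50,50,50,50,50,50,50,50,50,50],"slide":[[-0.09,0.96,0],[-0.09,0.96,0],[-0.09,0.96,0],[-0.09,0.96,0],[-0.09,0.96,0],[-0.09,0.96,0],[-0.09,0.96,0],[-0.09,0.96,0],[-0.09,0.96,0],[-0.09,0.96,0]],"spin":[0,0,0,0,0,0,0,0,0,0]}'
python3 -m jog '{"jaw":[50,50],"slide":[[0,0.1,0],[0,0,0]],"spin":[0,0]}'
python3 -c "
from h import *
grab('wrist','w6.png')
print(env.state()['ee_pos'])
print('st',w2px('w6.png',[[574,-339,45],[574,-339,10]]))"
```

```text
time_s: 15.6
ee_pos: [599.7, -48.1, 88.6]
ee_rot: [-180.0, 0.1, 0.0]
force: [0.3, -0.2, -4.3]
gripper_width: 57.8
gripper_force: 50.0
time_s: 16.6
ee_pos: [572.9, -335.8, 88.3]
ee_rot: [-179.9, 0.1, 0.0]
force: [-0.0, 0.6, -3.8]
gripper_width: 57.2
gripper_force: 50.0
time_s: 16.8
ee_pos: [573.1, -338.4, 88.4]
ee_rot: [-179.9, 0.1, -0.1]
force: [-0.5, -0.5, -4.1]
gripper_width: 57.7
gripper_force: 50.0
[ 573.28844972 -337.44871767   88.57628635]
st [[318.83171162 217.00072668]
 [318.78707473 202.1436901 ]]
```

View pics/w6.png

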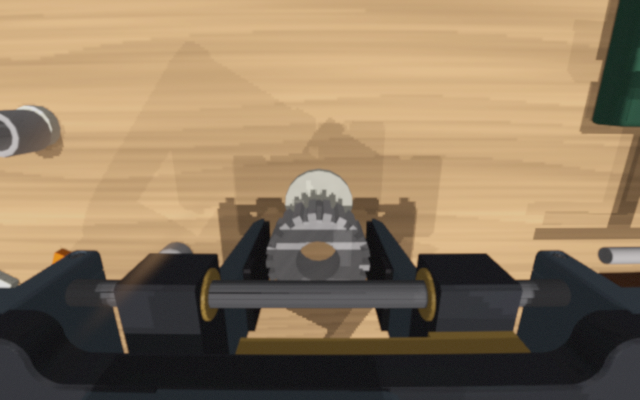

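The medium gear is over the medium stand: plate at (319,202), gear at (319,250). I lower it, release it and go on to the nut pile.

```bash
python3 -m jog '{"jaw":[50,50,50,50,50,50,50,50,50],"slide":[[0.02,0.02,0.5],[0,0,0.5],[0,0,0.4],[0,0,0.4],[0,0,0.3],[0,0,0.2],[0,0,0.08],[0,0,0.03],[0,0,0]],"spin":[0,0,0,0,0,0,0,0,0]}'
python3 -m jog '{"jaw":[80,85,85,85,91,91,91,91,91],"slide":[[0,0,0],[0,0,0],[0,0,0],[0,0,-0.5],[0,0,-1],[0,0,-1],[0,0,-1],[0,0,-1],[0,0,0]],"spin":[0,0,0,0,0,0,0,0,0]}'
python3 -m jog '{"jaw":[91,91,91,91,91,91,91,91,91,91],"slide":[[-0.27,-1,0],[-0.27,-1,0],[-0.27,-1,0],[-0.27,-1,0],[-0.27,-1,0],[-0.27,-1,0],[-0.27,-1,0],[-0.27,-1,0],[-0.27,-1,0],[-0.27,-1,0]],"spin":[0,0,0,0,0,0,0,0,0,0]}'
python3 -m jog '{"jaw":[91,91,91,91,91,91,91,91,91,91],"slide":[[-0.27,-1,0],[-0.27,-1,0],[-0.27,-1,0],[-0.27,-1,0],[-0.27,-1,0],[-0.27,-1,0],[-0.27,-1,0],[-0.27,-1,0],[-0.27,-1,0],[-0.27,-1,0]],"spin":[0,0,0,0,0,0,0,0,0,0]}'
python3 -c "
from h import *
grab('wrist','w7.png'); a=grab('scene','s7.png')
im=cv2.imread('pics/w7.png'); b=cv2.imread('pics/s7.png')
c=np.hstack([cv2.resize(im[120:270,200:400],None,fx=2.5,fy=2.5,interpolation=cv2.INTER_CUBIC),cv2.resize(b[235:310,125:185],None,fx=5,fy=5,interpolation=cv2.INTER_CUBIC)])
cv2.imwrite('pics/c7.png',c);print(env.state()['ee_pos'])"
```

```text
time_s: 17.75
ee_pos: [575.0, -339.0, 17.9]
ee_rot: [180.0, -0.0, 0.0]
force: [0.2, 0.1, -4.4]
gripper_width: 58.0
gripper_force: 50.0
time_s: 18.65
ee_pos: [577.4, -340.4, 159.4]
ee_rot: [179.6, -0.6, 0.0]
force: [0.2, -0.0, 0.6]
gripper_width: 90.8
gripper_force: 0.0
time_s: 19.65
ee_pos: [492.9, -37.6, 152.8]
ee_rot: [180.0, -0.0, 0.0]
force: [0.6, 1.1, 0.1]
gripper_width: 91.2
gripper_force: 0.0
time_s: 20.65
ee_pos: [411.8, 262.3, 152.8]
ee_rot: [-180.0, -0.0, 0.0]
force: [0.5, -0.2, 0.4]
gripper_width: 91.2
gripper_force: 0.0
[411.70434902 263.93918319 152.7320514 ]
```

View pics/c7.png

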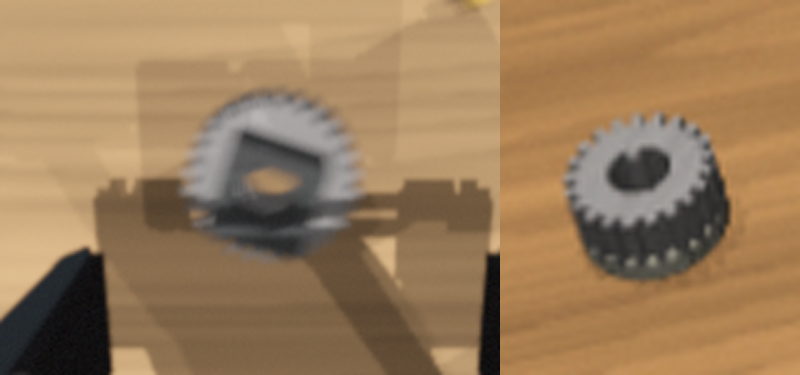

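The medium gear is flat on its plate with the post in its hole. In the wrist crop the nut's upper edge runs from (243,132) to (322,158), and its hole is near (268,180).

```bash
python3 -c "
from h import *
c=lambda p:np.array(p)/2.5+[200,120]
n=px2w('w7.png',c([(243,132),(322,158),(268,180)]),50);print(n)
d=n[1]-n[0];print(np.degrees(np.arctan2(d[1],d[0])),np.hypot(d[0],d[1]))
# scene refine: nut dark top
print('gear extents',px2w('w7.png',c([(187,175),(360,175),(273,175)]),25))
for n_ in [(410,267.4),(411,270)]: print(w2px('w7.png',[*n_,50]))
print(env.state()['ee_pos'],env.state()['qpos'])"
```

```text
[[433.06180246 281.23061144  50.        ]
 [423.25960954 252.27122118  50.        ]
 [414.78553501 272.27570526  50.        ]]
-108.69996469240614 30.57334247413686
gear extents [[409.49155135 306.0171416   25.        ]
 [409.52840035 235.87613756  25.        ]
 [409.50786308 271.13659837  25.        ]]
[[312.46407969 196.91116161]]
[[309.67565799 195.88794415]]
[411.70434902 263.93918319 152.7320514 ] [3.12786728e+01 1.34881045e+01 1.06029869e+02 6.25920529e-02
 6.04120434e+01 1.21013443e+02]
```

```bash
python3 -m jog '{"jaw":[91,91,91,91,91,91,91,91,91,91],"slide":[[0,0,0],[0,0,0],[0,0,0],[0,0,0],[0,0,0],[0,0,0],[0,0,0],[0,0,0],[0,0,0],[0,0,0]],"spin":[-0.98,-0.98,-0.98,-0.98,-0.98,-0.98,-0.98,-0.98,-0.98,0]}'
python3 -m jog '{"jaw":[91],"slide":[[0.15,-0.08,0]],"spin":[0]}'
python3 -c "
from h import *
env.grab_frame('wrist');env.grab_frame('wrist');grab('wrist','w8.png')
f='w8.png'; im=cv2.imread('pics/w8.png')
print(w2px(f,[[411,269,50],[411,269,25]]))
u,v=w2px(f,[411,269,50])[0].astype(int); c=cv2.resize(im[v-40:v+50,u-60:u+60],None,fx=5,fy=5,interpolation=cv2.INTER_CUBIC); print(u,v)
cv2.imwrite('pics/c8.png',c)
g=cv2.cvtColor(im,cv2.COLOR_BGR2GRAY)
for r in range(v-24,v+20,3): print(r,g[r,u-34:u+35:2])
print(env.state()['ee_pos'],env.state()['ee_rot'])"
```

```text
time_s: 21.75
ee_pos: [412.5, 260.4, 152.6]
ee_rot: [180.0, 0.0, 70.5]
force: [-0.4, -0.6, -0.6]
gripper_width: 90.8
gripper_force: 0.0
time_s: 21.85
ee_pos: [411.7, 265.5, 152.5]
ee_rot: [180.0, 0.0, 70.4]
force: [0.3, -0.7, 0.3]
gripper_width: 91.0
gripper_force: 0.0
[[316.19647498 193.34468757]
 [316.31686152 186.236607  ]]
316 193
169 [ 80 109 175 171 182 179 123 115 115 112  98  90  86  83  85  86  85  84
  79  79  60  49  49  46  50  86 122 126  96  86 102  85  86  83  85]
172 [ 81  76  78 100 108  83  45  40  41  42  40  41  42  39  43  40  41  41
  43  43  44  44  40  41  39  53  89 103  97 101 103  87  79  81  81]
175 [98 89 86 89 89 75 57 59 52 56 45 45 59 47 64 67 47 54 72 55 48 67 58 48
 49 56 85 91 88 90 79 75 78 79 91]
178 [ 78  92 130 152 115  61  46  47  46  46  45  46  46  45  45  48  46  51
  56  57  58  57  58  58  59  61  88  90  89  90  89  87  87  87  92]
181 [ 85  87  99  93  91  65  46  50  54  47  50  57  80  80  79 101  86  68
  63  51  58  57  45  49  48  52  84  88  89  92  90  82  79  83  96]
184 [ 85  89  89  91  91  77  54  79  73  55  70 127 147 146 14
[... 762 characters left out ...]
 105  99  94  99  98]
202 [ 84  82  83  87  87  78  48  47  82  88  81  56  45  43  42  42  42  42
  39  39  61  82  83  58  46  50  84  92 104  92 103 105  96  95 100]
205 [ 85  86  88  87  83  81  47  47  68  88  89  88  74  49  47  48  50  48
  54  76  89  86  89  73  48  53  89 109 107  93  96  97  96  92  95]
208 [ 87  85  85  85  81  81  50  45  80  91  92  91  90  90  90  90  92  92
  91  91  91  92  88  55  46  55  94  98 107 106 101  98  98  94  96]
211 [ 88  84  84  86  87  84  53  45  55  87  91  92  91  91  91  91  92  92
  93  92  92  92  79  51  47  57  99  96  98  94 100  99  98  97 108]
[411.70771546 266.37721126 152.45809304] [ 1.79991297e+02 -2.31665849e-03  7.05103507e+01]
```

```bash
python3 -c "
from h import *
f='w8.png'
n=px2w(f,[(313,194),(293,194),(333,194),(313,171)],50);print(n,np.linalg.norm(n[1]-n[2]))
y=np.radians(70.5);X=np.array([np.cos(y),np.sin(y)]);Y=np.array([np.sin(y),-np.cos(y)])
s=env.state()['ee_pos'];d=n[0,:2]-s[:2];print(d@X/30,d@Y/30)
for a,b in (((n[0,0],n[0,1]),(485.5,-16.5)),):
  d=np.array(b)-a;print('to stand',d@X/30,d@Y/30)"
```

```text
[[407.98092758 269.39508908  50.        ]
 [390.42475779 275.62264974  50.        ]
 [425.5333899  263.16927384  50.        ]
 [415.38514603 289.97332063  50.        ]] 37.25188075895382
0.05335831660516811 -0.1506804399371052
to stand -8.12067249915914 5.616881192242618
```

```bash
python3 -m jog '{"jaw":[80,65,65,65,65,65,65,40,34,34],"slide":[[0.05,-0.12,0.9],[0,0,0.9],[0,0,0.9],[0,0,0.8],[0,0,0.45],[0,0,0.1],[0,0,0],[0,0,0],[0,0,0],[0,0,0]],"spin":[0,0,0,0,0,0,0,0,0,0]}' 40
python3 -m jog '{"jaw":[32,32,32],"slide":[[0,0,0],[0,0,0],[0,0,0]],"spin":[0,0,0]}'
```

```text
time_s: 23.0
ee_pos: [409.2, 269.1, 31.7]
ee_rot: [179.9, -0.1, 70.6]
force: [0.7, -0.5, 0.5]
gripper_width: 43.5
gripper_force: 0.0
time_s: 23.3
ee_pos: [408.9, 269.1, 31.5]
ee_rot: [180.0, -0.0, 70.6]
force: [-1.5, 0.7, 5.3]
gripper_width: 37.9
gripper_force: 40.0
```

```bash
python3 -m jog '{"jaw":[32,32,32,32,32,32,32,32,32,32],"slide":[[0,0,-0.5],[0,0,-0.9],[0,0,-0.6],[-0.9,0.62,0],[-0.9,0.62,0],[-0.9,0.62,0],[-0.9,0.62,0],[-0.9,0.62,0],[-0.9,0.62,0],[-0.9,0.62,0]],"spin":[0,0,0,0,0,0,0,0,0,0]}'
python3 -m jog '{"jaw":[32,32,32,32],"slide":[[-0.91,0.62,0],[-0.91,0.63,0],[0,0,0],[0,0,0]],"spin":[0,0,0,0]}'
python3 -c "
from h import *
grab('wrist','w9.png');grab('scene','s9.png')
f='w9.png';im=cv2.imread('pics/'+f);hsv=cv2.cvtColor(im,cv2.COLOR_BGR2HSV)
m=((hsv[...,1]<50)&(hsv[...,2]>150)).astype(np.uint8);n,l,s,c=cv2.connectedComponentsWithStats(m)
for i in range(1,n):
  if s[i,4]>80: print(s[i],c[i].round(1),px2w(f,[c[i]],10).round(1))
print(w2px(f,[[485.5,-16.5,10],[485.5,-16.5,45]]),env.state()['ee_pos'])
cv2.imwrite('pics/c9.png',im[120:320,170:470])
"
```

```text
time_s: 24.3
ee_pos: [468.5, 45.8, 90.5]
ee_rot: [-180.0, 0.0, 70.6]
force: [0.3, -0.1, -0.4]
gripper_width: 37.9
gripper_force: 40.0
time_s: 24.7
ee_pos: [485.5, -17.1, 90.4]
ee_rot: [-179.9, 0.0, 70.5]
force: [0.0, -0.1, -1.8]
gripper_width: 38.1
gripper_force: 40.0
[331 197   9  16  83] [335.1 204.1] [[499.1 -23.   10. ]]
[510 234  40  37 440] [526.  249.7] [[ 650.3 -123.5   10. ]]
[[317.80527467 202.29194076]
 [317.74089993 216.90871768]] [485.30671961 -16.07073711  90.5492062 ]
```

View pics/c9.png

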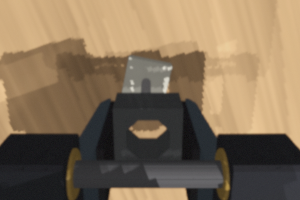

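The nut is held at crop (148,128), and the white square plate with its post is at crop (146,82), full picture (316,202), where projected. I lower it.

```bash
python3 -m jog '{"jaw":[32,32,32,32,32,32,32,32,32],"slide":[[0,0,0.5],[0,0,0.5],[0,0,0.4],[0,0,0.4],[0,0,0.3],[0,0,0.2],[0,0,0.11],[0,0,0.04],[0,0,0]],"spin":[0,0,0,0,0,0,0,0,0]}'

```

```text
time_s: 25.7
ee_pos: [486.1, -16.6, 17.6]
ee_rot: [180.0, -0.0, 70.6]
force: [0.4, -0.4, -1.9]
gripper_width: 37.9
gripper_force: 40.0
```

```bash
python3 -m jog '{"jaw":[55,65,65,65,91,91,91,91,91],"slide":[[0,0,0.02],[0,0,0],[0,0,0],[0,0,-0.5],[0,0,-1],[0,0,-1],[0,0,-1],[0,0,-1],[0,0,0]],"spin":[0,0,0,0,0,0,0,0,0]}'
python3 -m jog '{"jaw":[91,91,91,91,91,91,91,91,91,91],"slide":[[0.9,-0.62,0],[0.9,-0.62,0],[0.9,-0.62,0],[0.9,-0.62,0],[0.9,-0.62,0],[0.9,-0.62,0],[0.9,-0.62,0],[0.9,-0.62,0],[0.95,-0.64,0],[0,0,0]],"spin":[0,0,0,0,0,0,0,0,0,0]}'
python3 -c "
from h import *
env.grab_frame('wrist');env.grab_frame('wrist')
f='w10.png';grab('wrist',f);grab('scene','s10.png');im=cv2.imread('pics/'+f);g=cv2.cvtColor(im,cv2.COLOR_BGR2GRAY)
hsv=cv2.cvtColor(im,cv2.COLOR_BGR2HSV)
m=(hsv[...,1]<40).astype(np.uint8);m[:120]=0;m[250:]=0;m[:,:230]=0;m[:,400:]=0
n,l,s,c=cv2.connectedComponentsWithStats(m)
for i in range(1,n):
  if s[i,4]>150: print(s[i],c[i].round(1))
u,v=w2px(f,[409.5,270.5,25])[0].astype(int);print(u,v,env.state()['ee_pos'])
for r in range(v-40,v+40,5): print(r,g[r,u-48:u+49:3], )
"
```

```text
time_s: 26.6
ee_pos: [488.8, -16.8, 156.1]
ee_rot: [179.5, -0.1, 70.6]
force: [0.8, -0.1, 0.1]
gripper_width: 90.8
gripper_force: 0.0
time_s: 27.6
ee_pos: [407.7, 272.6, 151.0]
ee_rot: [-179.9, -0.0, 70.8]
force: [0.4, 0.6, 0.1]
gripper_width: 90.7
gripper_force: 0.0
[ 284  153   69   69 3237] [318.1 187.4]
[230 219  12  31 195] [235.3 236.5]
318 187 [408.62745635 268.80389993 151.3116458 ]
147 [176 174 170 169 164 156 156 163 168 166 160 166 171 178 179 177 175 173
 170 162 173 174 168 165 175 168 169 166 164 178 179 176 171]
152 [179 175 172 170 168 160 155 158 167 167 163 163 167 168 144 164 151 125
 170 153 166 175 174 164 172 171 168 169 164 172 179 177 175]
157 [181 178 174 171 169 166 156 153 160 165 119  91  95 112 182 102 128 166
  85 155 146 112 129 172 167 176 169 170 168 165 178 179 176]
162 [177 176 173 167 169 169 163 150  97 132  92 164 185 164 170 168 170 173
 172 173 164 144 189 106 116 144 129 147 170 167 165 179 178]
167 [115 102 112  98 109 114 113 112  93 167 189 178 171 169 167 168 170 176
 119 111 130 139 138 117 125  90 104 104 155 168 164 179 181]
172 [ 88  8
[... 817 characters left out ...]
 167]
202 [ 85  88  87  88  87  85  86  83  90 151 164 166 166 165 169 165 154 148
  91  89  90  88  91 102 109 109 107 108 163 160 160 159 167]
207 [ 84  85  88  89  86  86  86  88  82 153 165 167 164 166 169 166 171 164
  92  90  88  94 108 108 107  88  97 106 159 161 163 156 161]
212 [ 85  85  85  87  88  88  84  86  89 149 150 161 165 168 165 169 169 164
  98  90 106 110 106  92  97  98  99 120 155 165 160 162 156]
217 [ 84  85  85  87  88  89  87  83  86  84 138 152 106 163 155 167 162 159
 100  98 107 101 102 102 101  95  99 113 160 158 162 163 159]
222 [ 79  85  87  87  86  88  87  86  85  93  95  88  82  95  90  92  92  96
 103  96  91  92 101 101 102 100  95 116 166 157 155 161 164]
```

The large gear fills columns 284–353 and rows 153–222 in the wrist image, centre (318,187). That matches the projection of (409.5,270.5), and its 69 px fit 70 mm.

```bash
python3 -m jog '{"jaw":[91,91,91,91,91,91,91,91,91,91],"slide":[[0.04,0,0.9],[0,0,0.9],[0,0,0.9],[0,0,0.9],[0,0,0.6],[0,0,0.4],[0,0,0.2],[0,0,0.03],[0,0,0],[0,0,0]],"spin":[0,0,0,0,0,0,0,0,0,0]}' 58
python3 -m jog '{"jaw":[75,65,62,62,62,62],"slide":[[0,0,0],[0,0,0],[0,0,0],[0,0,0],[0,0,0],[0,0,0]],"spin":[0,0,0,0,0,0]}'
```

```text
time_s: 28.8
ee_pos: [409.8, 271.0, 7.6]
ee_rot: [179.9, -0.1, 70.6]
force: [0.3, 0.1, 0.3]
gripper_width: 91.3
gripper_force: 0.0
time_s: 29.4
ee_pos: [409.2, 271.1, 7.2]
ee_rot: [180.0, -0.0, 70.6]
force: [-0.8, 0.7, 3.7]
gripper_width: 69.0
gripper_force: 58.0
```

```bash
python3 -m jog '{"jaw":[62,62,62,62,62,62,62,62,62,62],"slide":[[0,0,-0.4],[0,0,-0.8],[0,0,-0.9],[0,0,-0.6],[-0.7,0.2,0],[-0.9,0.26,0],[-0.9,0.26,0],[-0.9,0.26,0],[-0.9,0.26,0],[-0.9,0.26,0]],"spin":[0,0,0,0,0,0,0,0,0,0]}'
python3 -m jog '{"jaw":[62,62,62,62,62,62,62,62,62,62],"slide":[[-0.9,0.26,0],[-0.9,0.26,0],[-0.9,0.26,0],[-0.9,0.26,0],[-0.9,0.26,0],[-0.9,0.26,0],[-0.9,0.26,0],[-0.9,0.26,0],[-0.9,0.26,0],[-0.9,0.26,0]],"spin":[0,0,0,0,0,0,0,0,0,0]}'
python3 -m jog '{"jaw":[62,62,62,62,62],"slide":[[-0.9,0.26,0],[-0.9,0.26,0],[-0.9,0.26,0],[-0.14,0.07,0],[0,0,0]],"spin":[0,0,0,0,0]}'
python3 -c "
from h import *
env.grab_frame('wrist')
f='w11.png';grab('wrist',f);im=cv2.imread('pics/'+f)
hsv=cv2.cvtColor(im,cv2.COLOR_BGR2HSV)
m=((hsv[...,1]<50)&(hsv[...,2]>150)).astype(np.uint8);n,l,s,c=cv2.connectedComponentsWithStats(m)
for i in range(1,n):
  if s[i,4]>60: print(s[i],c[i].round(1))
print(w2px(f,[[379.5,-260.5,10],[379.5,-260.5,45]]),env.state()['ee_pos'])
y=np.radians(70.6);X=np.array([np.cos(y),np.sin(y),0])*35;Y=np.array([np.sin(y),-np.cos(y),0])*35;P=np.array([379.5,-260.5,10])
print(w2px(f,[P+X,P+Y,P-Y]))
"
```

```text
time_s: 30.4
ee_pos: [398.2, 107.4, 86.7]
ee_rot: [-179.9, 0.1, 70.6]
force: [0.5, 0.6, -6.8]
gripper_width: 68.7
gripper_force: 58.0
time_s: 31.4
ee_pos: [382.1, -172.4, 86.8]
ee_rot: [-179.8, -0.0, 70.6]
force: [0.8, 1.1, -6.2]
gripper_width: 68.7
gripper_force: 58.0
time_s: 31.9
ee_pos: [378.4, -260.6, 86.8]
ee_rot: [-179.9, -0.1, 70.5]
force: [0.5, 0.3, -6.9]
gripper_width: 69.1
gripper_force: 58.0
[453  64  39  41 736] [469.6  83.7]
[292 164  51  16 437] [317.6 170.6]
[ 547  191   72   68 2718] [583.1 224. ]
[327 239  31  41 849] [345.1 257.8]
[[319.92419527 204.76499142]
 [320.0836515  219.86923135]] [ 378.26770441 -259.30994564   87.03325864]
[[319.95121059 164.31947956]
 [360.95047053 204.74982816]
 [278.93706048 204.77218695]]
```

The plate's far edge shows at row 164 against 164.3 predicted, centre column 317.6 against 319.9, so it is aligned within 2 mm. I lower it.

```bash
python3 -m jog '{"jaw":[62,62,62,62,62,62,62,62,62],"slide":[[0,0,0.5],[0,0,0.5],[0,0,0.4],[0,0,0.4],[0,0,0.3],[0,0,0.15],[0,0,0.05],[0,0,0.03],[0,0,0]],"spin":[0,0,0,0,0,0,0,0,0]}'

```

```text
time_s: 32.9
ee_pos: [379.6, -260.7, 18.4]
ee_rot: [180.0, 0.0, 70.6]
force: [-0.2, 0.3, -6.6]
gripper_width: 68.5
gripper_force: 58.0
```

```bash
python3 -m jog '{"jaw":[62,90,91,91,91,91,91,91,91,91],"slide":[[0,0,0.03],[0,0,0],[0,0,0],[0,0,0],[0,0,-0.5],[0,0,-1],[0,0,-1],[0,0,-1],[0,0,-1],[0,0,-1]],"spin":[0,0,0,0,0,0,0,0,0,0]}'
python3 -m jog '{"jaw":[91,91,91,91,91,91,91],"slide":[[-1,0,0],[-1,0,0],[-1,0,0],[-1,0,0],[-1,0,0],[-0.5,0,0],[0,0,0]],"spin":[0,0,0,0,0,0,0]}'
python3 -c "
from h import *
b=grab('scene','s12.png');b=cv2.imread('pics/s12.png')
cs=[(186,205),(155,270),(277,272),(300,212),(456,218)]
c=[cv2.resize(b[v-25:v+25,u-26:u+26],None,fx=5,fy=5,interpolation=cv2.INTER_CUBIC) for u,v in cs]
c.append(cv2.resize(b,(260,250)))
cv2.imwrite('pics/c12.png',np.vstack([np.hstack(c[:3]),np.hstack(c[3:])]));print(env.state()['ee_pos'])"
```

```text
time_s: 33.9
ee_pos: [379.3, -260.6, 184.0]
ee_rot: [179.9, 0.0, 70.6]
force: [-0.2, -0.1, 0.2]
gripper_width: 91.2
gripper_force: 0.0
time_s: 34.6
ee_pos: [324.1, -417.4, 182.3]
ee_rot: [180.0, 0.0, 70.4]
force: [0.1, 0.2, 0.1]
gripper_width: 91.1
gripper_force: 0.0
[ 324.33221201 -416.06980856  182.14094303]
```

View pics/c12.png

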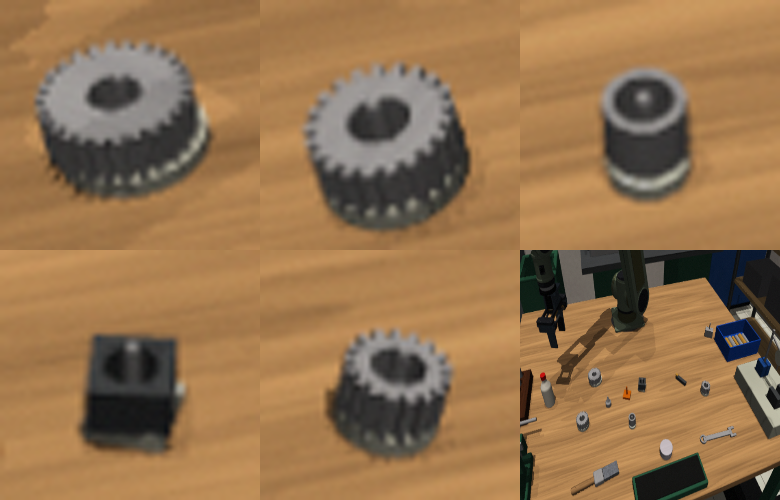

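All five parts appear flat on their plates. A last numeric check of the hole centres against the stands:

```bash
python3 -c "
from h import *
f='s12.png'
for n,(u,v),o,z,st in [('L',(113,92),(160,180),35,(379,-262)),('M',(119,120),(129,245),35,(573,-341)),('C',(124,98),(251,247),40,(640,-107)),('N',(131,115),(274,187),35,(485,-18)),('S',(138,118),(430,193),35,(596,309))]:
  p=px2w(f,[(u/5+o[0],v/5+o[1])],z)[0,:2]; print(n,p.round(1),(p-st).round(1))
p=px2w(f,[(38/5+160,100/5+180),(193/5+160,95/5+180)],35);print(np.linalg.norm(p[0]-p[1]))"
```

```text
L [ 380.5 -264.7] [ 1.5 -2.7]
M [ 575.7 -339.6] [2.7 1.4]
C [ 637.3 -105.8] [-2.7  1.2]
N [487.7 -17.9] [2.7 0.1]
S [598.7 307.7] [ 2.7 -1.3]
69.60283415748493
```

All hole centres are within 3 mm of their posts at the seated height, and the robot is clear.

```bash
python3 -c "
from workcell import env
print(env.job_done())"
```

```text
the job is handed in; nothing more can be done
None
```

The job is handed in: the last pictures show all five parts flat on their own stands with the posts through their holes, at about 35 s of the 120 s allowed, though no verdict came back.

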